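# Make up two sampling kits

### The job

Make up the two sampling kits. The green carrier gets the red marker, the white-capped vial and the steel cup that fits down inside its wide round collar; the yellow carrier gets the blue marker and the black-capped vial. Lay the markers in the cradles, stand each vial upright down in a vial collar, and leave the cup that does not fit standing on the bench and the amber bottle and the white timer where they are.

Things in the scene. Friction and masses are not known exactly. Their poses are not given: they have to be found in the camera images.
- green_carrier: green fixed carrier, plate 180 (x) x 150 (y) x 8 mm; origin: centre of underside; x points away from the robot. Marker cradle along x centred at (0,-50): floor z 22, 156 x 28 mm inside, guides to z 32; middle 72 mm open to the plate for fingers. Collars (floor z 8, top z 26): for vial at (-45,35), 43 inside, 53 outside; wide one at (42,35), 60 inside, 70 outside.
- yellow_carrier: yellow fixed carrier, plate 180 (x) x 150 (y) x 8 mm; origin: centre of underside; x points away from the robot. Marker cradle along x centred at (0,-50): floor z 22, 156 x 28 mm inside, guides to z 32; middle 72 mm open to the plate for fingers. Vial collar (floor z 8, top z 26) at (0,35), 43 inside, 53 outside.
- red_marker: red felt marker lying on its side, 12 wide x 136 long x 13 mm high; origin at the middle of its underside, length along its y axis, z up
- blue_marker: blue felt marker lying on its side, 12 wide x 136 long x 13 mm high; origin at the middle of its underside, length along its y axis, z up
- white_cap_vial: closed glass sample vial, standing, 27 mm across x 62 mm high (body 27 mm across up to 50 mm, screw cap 23 mm across above that); origin at the centre of its underside, z up; white cap, light brown content
- black_cap_vial: closed glass sample vial, standing, 27 mm across x 62 mm high (body 27 mm across up to 50 mm, screw cap 23 mm across above that); origin at the centre of its underside, z up; black cap, brown content
- small_cup: open stainless steel cup, straight-sided, 44 mm outside diameter, 50 mm high, wall 2.5 mm; origin at the centre of its underside, z up
- large_cup: open stainless steel cup, straight-sided, 66 mm outside diameter, 50 mm high, wall 2.5 mm; origin at the centre of its underside, z up
- amber_bottle: bystander: brown screw-cap bottle, 60 mm across, 120 mm high, standing behind the work; origin at the centre of its underside
- white_timer: bystander: white lab timer standing on its edge, 25 (x) x 75 (y) x 62 mm high; origin at the centre of its underside
There are look-alikes about, which are no part of the job. Leave any purple look-alike of the large_cup alone.

How it is judged (in metres and radians):
At the end, for the whole second after the job is handed in: Each vial and the small cup upright (0.12 rad) on its own carrier's plate inside its collar (within 11 mm in x and y); each marker flat in its own cradle (within 13 mm, 0.17 rad); the large cup upright on the bench; all at rest (x of white_cap_vial in the frame of green_carrier between -0.056 and -0.034 m and y of white_cap_vial in the frame of green_carrier between 0.024 and 0.046 m and z of white_cap_vial in the frame of green_carrier between 0.003 and 0.013 m and angle between each of white_cap_vial, black_cap_vial, small_cup, red_marker, blue_marker, large_cup's own z axis and vertical below 0.12 rad and linear speed of each of white_cap_vial, black_cap_vial, small_cup, red_marker, blue_marker, large_cup below 0.02 m/s and angular speed of each of white_cap_vial, black_cap_vial, small_cup, red_marker, blue_marker, large_cup below 0.2 rad/s and x of black_cap_vial in the frame of yellow_carrier between -0.011 and 0.011 m and y of black_cap_vial in the frame of yellow_carrier between 0.024 and 0.046 m and z of black_cap_vial in the frame of yellow_carrier between 0.003 and 0.013 m and x of small_cup in the frame of green_carrier between 0.031 and 0.053 m and y of small_cup in the frame of green_carrier between 0.024 and 0.046 m and z of small_cup in the frame of green_carrier between 0.003 and 0.013 m and x of red_marker in the frame of green_carrier between -0.013 and 0.013 m and y of red_marker in the frame of green_carrier between -0.063 and -0.037 m and z of red_marker in the frame of green_carrier between 0.017 and 0.027 m and angle between the y axis of red_marker and the x axis of green_carrier, either way round below 0.17 rad and x of blue_marker in the frame of yellow_carrier between -0.013 and 0.013 m and y of blue_marker in the frame of yellow_carrier between -0.063 and -0.037 m and z of blue_marker in the frame of yellow_carrier between 0.017 and 0.027 m and angle between the y axis of blue_marker and the x axis of yellow_carrier, either way round below 0.17 rad and height (world z) of large_cup below 0.005 m); the robot touches nothing.
It fails at once if the amber bottle or the timer is pushed more than 30 mm or tipped over (distance of any of amber_bottle, white_timer from where it was at the start of the episode above 0.03 m or angle between any of amber_bottle, white_timer's own z axis and vertical above 0.5 rad).
It also fails if it takes over 133 s, if anything falls off the work surface, if the arm or the gripper's body presses on something with over 40 N, if the wrist force passes 120 N, or if a joint passes its speed limit or range.

### The arm

A 6-joint arm with a two-finger parallel gripper is mounted at the origin on a cart in front of the work surface, level with it; the furniture and walls round the work are solid. World frame = base frame: x ahead of the robot, y to its left, z up, the work surface at z = 0. Lengths are in m, angles in degrees, forces in N, time in s.
With the tool pointing down it reaches from about 0.325 to 0.9 m from the base axis. Payload 3.5 kg.
Tool frame: the origin (TCP) lies on the centre line of the jaws, within the pads' length; the fingertips stand 19 mm ahead of it and the grasp point (between the pads) is the TCP; z points along the fingers, y is the line along which they close (so a half turn about z gives the same grasp; the last joint's range is limited). The gripper opens to 85 mm and grips with 20 to 120 N. Pads are 22 mm wide; open, the fingers measure 114 mm over their backs; the gripper's body (76 mm by 85 mm) begins 54 mm behind the grasp point. The pads swing forward as they close: fully open they stand 13 mm farther back than shut.
Start: joints at [-80.18, 15.837, -1.513, 72.651, 0, 84.076], TCP at [0.17, -0.602, 0.222] pointing down, gripper open.
Joint ranges: [-178.77, 178.77], [-48.84, 107.48], [-61.69, 71.31], [-111.58, 123.2], [-90, 87.43], [-180, 180]. Speed limits (degrees/s): [147.25, 147.25, 180, 180, 180, 180].

### API

Orientations are given as a 3x3 rotation matrix whose columns are the frame's x, y, z axes.
In Python, from bench import telemetry, eyes, finish_job gives the robot as it stands.
- The arm moves only by the tool servo_tool, never from a script. Its argument "increments" is a list of rows, each a list of 3 entries, a list of its own where there are three numbers: the opening, from 0 (shut) to 1 (fully open), then the shift along the world's x, y, z in units of 0.5 m (1.0 is 0.5 m), then the turn about the world's z in units of 2 rad (1.0 is 2 rad). In form: [[claw, [tx, ty, tz], turn], ...]. A call has 1 to 5 rows; each row shifts and turns the commanded pose from where the row before left it; what a row does not reach is not made up. A row lasts 1/8 s, in which the tool goes at most 62.5 mm and 10.7 degrees, less where a joint would pass 70% of its speed; a pose out of reach is approached as far as the arm can. A call with a number of a shift or a turn outside -1 to 1 is refused whole. A call with a gripper value outside its range is refused whole. The fingers move at their own pace and stop on an object; "grip_force" is the grip in N (left out, the last holds). Time passes only in rows, so rows that do not move let the fingers close. It gives the time, the measured TCP pose, the force, the opening and the grip force at its end, in the units of the state.
- telemetry.get_state(): the state, without advancing time (a new reading comes with each control period).
- eyes.grab_frame(name): name is "scene" or "side" or "wrist"; returns a dict with "img" (480x640x3 uint8, blue, green, red), "range_z" (480x640 float32, m along the optical axis (not along the pixel's ray), 0 where there is no reading), "fx", "fy", "cx", "cy" (pixels), "distortion" ([k1, k2, p1, p2, k3] as OpenCV has them; the pictures are not rectified), "R" (3x3) and "t" (3): a world point X has camera coordinates R X + t. Camera axes: x right, y down, z forward; pixel columns grow to the right and rows downward; lengths in m; the calibration is good to about 2 mm. A picture is of the moment at which its call begins.
- finish_job(): hands the job in; it is judged then, once.
The state is a dict: "time": time; "joint_positions": joint angles; "dq": joint speeds; "joint_torque": joint torques, N m; "tcp_pos": TCP position; "tool_rot": TCP orientation; "wrist_force": force on the tool from outside, world axes, zero at the start; "wrist_torque": the same for the moment, N m; "opening": finger opening in m; "finger_force": force on a finger pad.
Only numpy, scipy, OpenCV 4.12 (cv2) and the standard library are available. Lean on these libraries where they do the work, as an engineer would, in place of code of your own. Each camera call takes 0.05 s, during which the arm holds its last target. There are 200 camera calls.

## Working session

There is one attempt and no reset: what is moved stays moved. The work goes in short steps, Python scripts to look and compute and a tool call to move; the robot and the scene stay as the last step left them, time stands still between calls to the robot, and variables do not carry over. Pictures are saved under pics/ and viewed, at most 14 in all, crops included, and the job is handed in when it is done.

Besides the shell and the picture viewer there is one more tool, called after ">>>" as a command line: name --argument value ..., lists and objects as JSON in quotes. servo_tool: Moves the arm, as the interface text tells. Its arguments: {"type":"object","properties":{"increments":{"type":"array"},"grip_force":{"type":"number"}},"required":["increments"]}

```bash
mkdir -p pics
python3 - <<'E'
from bench import telemetry, eyes
import cv2,numpy as np,pickle
s=telemetry.get_state();print(s)
for n in("scene","side","wrist"):
    f=eyes.grab_frame(n);pickle.dump(f,open(f"{n}0.pkl","wb"));cv2.imwrite(f"pics/{n}0.png",f["img"])
    R=np.array(f["R"]);print(n,f["fx"],f["cx"],f["distortion"],-R.T@np.array(f["t"]),R[2])
E
```

```text
{'time': 0.0, 'joint_positions': array([-8.01808398e+01,  1.58786372e+01, -1.59626226e+00,  7.26500533e+01,
        6.79511204e-04,  8.40769029e+01]), 'dq': array([-0.00575768,  0.02422313, -0.10164603,  0.05042169,  0.08373622,
       -0.06838626]), 'joint_torque': array([-5.55056831e-04, -4.45510054e+01,  2.95202082e+01,  1.63714075e-02,
       -1.17000291e-04,  1.24013823e-05]), 'tcp_pos': array([ 0.16944271, -0.6007831 ,  0.22046859]), 'tool_rot': array([[ 9.62491955e-01,  2.71309982e-01, -3.60231362e-04],
       [ 2.71310117e-01, -9.62489581e-01,  2.15090961e-03],
       [ 2.36844316e-04, -2.16796761e-03, -9.99997622e-01]]), 'wrist_force': array([ 0.83747845,  0.86112092, -0.00996003]), 'wrist_torque': array([ 0.01884446, -0.01483412,  0.06132319]), 'finger_force': 0.0, 'opening': 0.08569179065755027}
scene 445.1786231747628 320.3423183458492 [0.03845705 0.         0.         0.         0.        ] [0.17861184 0.64024707 0.60272655] [ 0.46355364 -0.67875298 -0.56957213]
side 571.7279738149114 323.5695679173076 [-0.03244742  0.          0.          0.          0.        ] [ 0.39145734 -1.03285889  0.78502598] [ 0.16567956  0.80426526 -0.57070805]
wrist 419.64359972754295 313.2981042236152 [-0.07118603  0.          0.          0.          0.        ] [ 0.24195579 -0.58208057  0.37270233] [-0.2817267  -0.07652961 -0.95643781]
```

View pics/scene0.png

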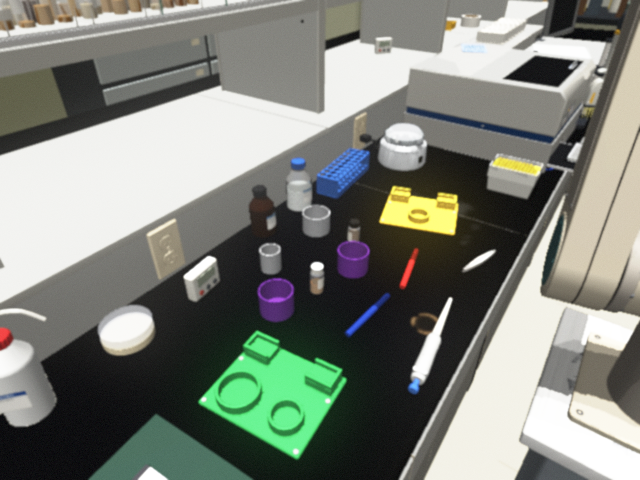

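View pics/side0.png

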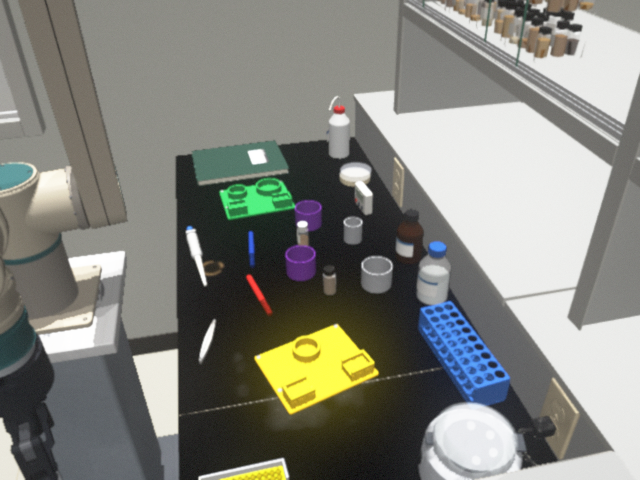

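The scene picture shows the green carrier at about (275,390) and the yellow at (420,212). The blue marker is at (368,315) and the red at (410,268). The white-cap vial is at (317,278) and the black-cap at (353,232). The small cup is at (270,258), the large cup at (316,220), and two purple cups are at (276,300) and (353,260). The side view shows the same things from the other end.

```bash
cat > h.py <<'E'
import cv2,numpy as np,pickle
def cloud(f):
    K=np.array([[f["fx"],0,f["cx"]],[0,f["fy"],f["cy"]],[0,0,1]]);R=np.array(f["R"]);t=np.array(f["t"])
    v,u=np.mgrid[:480,:640];p=np.stack([u,v],-1).reshape(-1,1,2).astype(float)
    n=cv2.undistortPoints(p,K,np.array(f["distortion"])).reshape(480,640,2)
    r=np.dstack([n,np.ones((480,640))]); z=f["range_z"][...,None]
    P=(r*z-t)@R; P[f["range_z"]<=0]=np.nan
    return P, r@R, -R.T@t      # points, ray directions, camera centre
def plane(d,C,z): return C+d*((z-C[2])/d[...,2:3])
E
python3 - <<'E'
from h import *
S=[pickle.load(open(n+"0.pkl","rb")) for n in("scene","side")]
W=np.zeros((600,500,3),np.uint8)
for f,n in zip(S,("scene","side")):
    P,d,C=cloud(f)
    b=f["img"];hsv=cv2.cvtColor(b,cv2.COLOR_BGR2HSV);H,Sa,V=[hsv[...,i].astype(int) for i in range(3)]
    x,y,z=P[...,0],P[...,1],P[...,2]
    reg=(x>.2)&(x<.95)&(y>-.75)&(y<.75)&(z>-.01)&(z<.2)
    for nm,lo,hi in(("green",50,75),("yellow",22,33),("blue",105,128),("red",0,5),("purple",129,150)):
        m=((H>=lo)&(H<=hi)&(Sa>110)&(V>60)&reg)
        k,lab,st,ce=cv2.connectedComponentsWithStats(m.astype(np.uint8))
        for i in range(1,k):
            if st[i,4]>80:
                q=P[lab==i];r=cv2.minAreaRect(((q[:,:2])*1000).astype(np.float32))
                print(n,nm,st[i,4],np.round(ce[i]),"mean",q.mean(0).round(3),"rect",[np.round(a,1) for a in r],"z",np.percentile(q[:,2],[2,50,98]).round(3))
    m=(reg&(z>.03)&(x<.9)&(y<.5)); k,lab,st,ce=cv2.connectedComponentsWithStats(m.astype(np.uint8))
    for i in range(1,k):
        if st[i,4]>60:
            q=P[lab==i];zt=np.percentile(q[:,2],97);tq=q[q[:,2]>zt-.006]
            c,rr=cv2.minEnclosingCircle((tq[:,:2]*1000).astype(np.float32))
            print(n,"obj",st[i,4],np.round(ce[i]),"ztop",round(zt,3),"circ",np.round(c,1),round(rr,1),b[lab==i].mean(0).round())
    m=reg&(z>.003)
    bl=np.round(np.stack([(y[m]+.6)*500,(x[m]-.1)*600/ .9*.75],1))
E
```

```text
scene green 10507 [275. 393.] mean [0.48  0.322 0.012] rect [array([495.1, 308. ]), array([197.3, 172.4]), np.float64(5.0)] z [0.    0.009 0.032]
scene yellow 376 [516. 165.] mean [ 0.37  -0.588  0.067] rect [array([ 372.1, -590.6]), array([ 72.2, 114.7]), np.float64(89.8)] z [0.063 0.068 0.071]
scene yellow 2874 [421. 211.] mean [ 0.519 -0.31   0.01 ] rect [array([ 530.5, -340.8]), array([191.1, 226.8]), np.float64(16.6)] z [-0.002  0.008  0.031]
scene blue 684 [484. 126.] mean [ 0.517 -0.726  0.106] rect [array([ 542. , -726.3]), array([ 18.3, 446. ]), np.float64(88.3)] z [0.098 0.106 0.114]
scene blue 1653 [342. 173.] mean [ 0.777 -0.348  0.029] rect [array([ 804.4, -417.6]), array([109. , 342.9]), np.float64(5.3)] z [-0.001  0.025  0.056]
scene blue 133 [298. 163.] mean [ 0.797 -0.164  0.125] rect [array([ 823.5, -197.7]), array([ 32.5, 112.7]), np.float64(38.2)] z [0.103 0.127 0.131]
scene blue 447 [366. 315.] mean [0.447 0.093 0.009] rect [array([449.8,  81. ]), array([146.8,  20.1]), np.float64(84.9)] z [-0.001  0.01   0.014]
scene blue 130 [414. 387.] mean [0.307 0.192 0.012]
[... 3289 characters left out ...]
de obj 242 [353. 225.] ztop 0.05 circ [690.3  74. ] 24.2 [133. 131. 130.]
side obj 164 [302. 230.] ztop 0.062 circ [568.4  75.4] 14.4 [157. 160. 164.]
side obj 444 [300. 258.] ztop 0.051 circ [548.  -25.3] 36.5 [120.  50.  92.]
side obj 470 [376. 269.] ztop 0.05 circ [ 697.  -105.2] 35.6 [132. 131. 130.]
side obj 208 [329. 275.] ztop 0.063 circ [ 592.2 -106.9] 12.5 [77. 83. 89.]
side obj 2360 [467. 349.] ztop 0.057 circ [ 778.2 -363.4] 109.0 [210. 127.  73.]
side obj 137 [360. 360.] ztop 0.034 circ [ 589.2 -345.4] 28.9 [ 64. 237. 245.]
side obj 206 [296. 388.] ztop 0.035 circ [ 477.  -377.7] 29.6 [ 70. 245. 250.]
side obj 1087 [253. 472.] ztop 0.075 circ [ 369.1 -556.5] 61.1 [126. 211. 215.]
```

Run:
```python
from h import *
for n in("scene","side"):
    f=pickle.load(open(n+"0.pkl","rb"));P,d,C=cloud(f)
    hsv=cv2.cvtColor(f["img"],cv2.COLOR_BGR2HSV);H,Sa,V=[hsv[...,i].astype(int) for i in range(3)]
    x,y,z=P[...,0],P[...,1],P[...,2]
    def rect(nm,lo,hi,box,zp,zlo,zhi):
        m=(H>=lo)&(H<=hi)&(Sa>110)&(V>60)&(x>box[0])&(x<box[1])&(y>box[2])&(y<box[3])&(z>zlo)&(z<zhi)
        q=plane(d,C,zp)[m][:,:2]*1000
        r=cv2.minAreaRect(q.astype(np.float32))
        print(n,nm,m.sum(),[np.round(a,1) for a in r],"median",np.median(q,0).round(1))
        if zp>.009:
            c=q-q.mean(0);w,v=np.linalg.eigh(c.T@c);print("   pca",np.degrees(np.arctan2(v[1,1],v[0,1]))%180)
    rect("green",50,75,(.3,.7,.15,.5),.008,.004,.0125)
    rect("yellow",18,36,(.35,.7,-.5,-.15),.008,.004,.0125)
    rect("blue",105,128,(.38,.55,-.02,.2),.0105,.004,.02)
    rect("red",0,8,(.38,.52,-.18,.02),.0105,.004,.02)
    m=(x>.7)&(x<.85)&(y>-.1)&(y<.1)&(z>.105)&(z<.125);q=P[m]
    if len(q):print(n,"bottle",len(q),cv2.minEnclosingCircle((q[:,:2]*1000).astype(np.float32)))
```

```text
scene green 6884 [array([485.2, 318.4]), array([181.8, 151.7]), np.float64(4.8)] median [477.3 330.9]
scene yellow 1689 [array([ 518.3, -304.4]), array([177.7, 153.4]), np.float64(17.0)] median [ 515.1 -293.4]
scene blue 381 [array([445.5,  88.1]), array([141. ,  12.9]), np.float64(85.6)] median [445.4  96.7]
   pca 85.26856868350323
scene red 235 [array([442.1, -81.9]), array([ 12.1, 141.5]), np.float64(12.5)] median [440.9 -76. ]
   pca 102.49465202676822
scene bottle 357 ((849.3870849609375, -0.8504486083984375), 98.36748504638672)
side green 1106 [array([484.5, 308. ]), array([178.9, 157. ]), np.float64(5.0)] median [483.8 300.3]
side yellow 4329 [array([ 513.8, -330.2]), array([223.6, 200.4]), np.float64(28.1)] median [ 519.6 -312.4]
side blue 172 [array([445.7,  78.6]), array([140.7,  11.7]), np.float64(85.3)] median [445.5  75.4]
   pca 85.3727960948867
side red 245 [array([441.7, -91.6]), array([ 12.5, 139.9]), np.float64(12.6)] median [442.5 -96.5]
   pca 102.5815044696747
side bottle 228 ((849.5236206054688, -2.250743865966797), 97.27223205566406)
```

>>> servo_tool --increments '[[1, [0.08, 0.06, 0.02], 0.09], [1, [0.08, 0.06, 0.02], 0.09], [1, [0.08, 0.06, 0.02], 0.09], [1, [0.08, 0.06, 0.02], 0.09], [1, [0.08, 0.06, 0.02], 0.09]]' --grip_force 40

```text
time: 0.78
tcp_pos: [0.3706, -0.4503, 0.2716]
tool_rot: [[0.38, 0.925, -0.0], [0.925, -0.38, 0.0], [0.0, -0.0, -1.0]]
wrist_force: [0.3, 0.0, -0.2]
opening: 0.0854
finger_force: 0.0
```

>>> servo_tool --increments '[[1, [0.08, 0.06, 0.02], 0.09], [1, [0.08, 0.06, 0.02], 0.09], [1, [0.08, 0.06, 0.02], 0.09], [0.7, [0.08, 0.06, 0.02], 0.09], [0.7, [0, 0, 0], 0]]'

```text
time: 1.4
tcp_pos: [0.5321, -0.3295, 0.312]
tool_rot: [[-0.323, 0.946, 0.001], [0.946, 0.323, -0.0], [-0.001, 0.001, -1.0]]
wrist_force: [-1.4, -0.0, -0.3]
opening: 0.0599
finger_force: 0.0
```

Run:
```python
from bench import telemetry, eyes
import cv2,pickle
from h import *
s=telemetry.get_state();print(s['time'],s['tcp_pos'],s['tool_rot'][:,0],s['opening'])
f=eyes.grab_frame("wrist");pickle.dump(f,open("w1.pkl","wb"));cv2.imwrite("pics/w1.png",f["img"])
```

```text
1.4 [ 0.5320837  -0.32954685  0.31196241] [-3.22879512e-01  9.46439860e-01 -6.41277032e-04] 0.05986988393362747
```

View pics/w1.png

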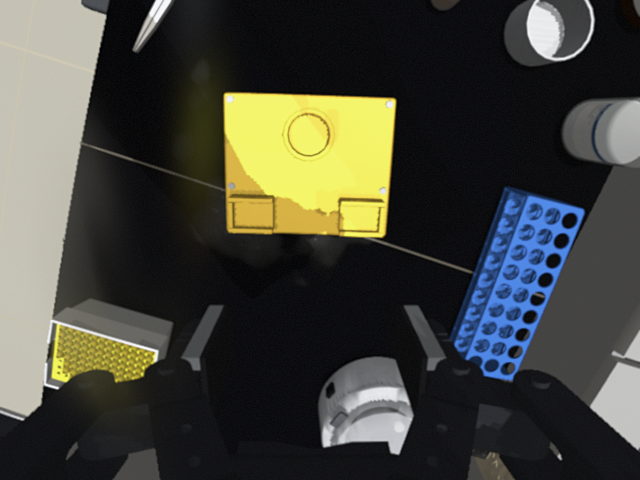

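The wrist picture shows the whole yellow carrier, with corners about (224,94), (396,98), (386,237) and (228,234) and its collar at (308,134). The large steel cup is at (550,30).

```bash
cat >> h.py <<'E'
def hsvm(f,lo,hi,s=110,v=60):
    h=cv2.cvtColor(f["img"],cv2.COLOR_BGR2HSV).astype(int)
    return (h[...,0]>=lo)&(h[...,0]<=hi)&(h[...,1]>s)&(h[...,2]>v)
def carrier(f,lo,hi,box):
    P,d,C=cloud(f);x,y,z=P[...,0],P[...,1],P[...,2]
    m=hsvm(f,lo,hi)&(x>box[0])&(x<box[1])&(y>box[2])&(y<box[3])&(z>.004)&(z<.0125)
    k,l,st,_=cv2.connectedComponentsWithStats(m.astype(np.uint8));m=l==1+np.argmax(st[1:,4])
    q=plane(d,C,.008)[m][:,:2]*1000; print("ray",cv2.minAreaRect(q.astype(np.float32)))
    print("depth",cv2.minAreaRect((P[m][:,:2]*1000).astype(np.float32)),"z",np.median(P[m][:,2]))
E
python3 - <<'E'
from h import *
f=pickle.load(open("w1.pkl","rb"));carrier(f,15,36,(.35,.7,-.5,-.15))
E
```

```text
ray ((520.5845947265625, -311.7432861328125), (179.50555419921875, 149.47206115722656), 17.04088020324707)
depth ((520.6708374023438, -312.137939453125), (180.85009765625, 150.58096313476562), 17.01956558227539) z 0.007768662046600631
```

>>> servo_tool --increments '[[0.6, [0, 0.11, 0.01], -0.02], [0.6, [0, 0.11, 0.01], -0.02], [0.6, [0, 0.11, 0.01], -0.01], [0.6, [0, 0.11, 0], 0], [0.6, [0, 0.1, 0], 0]]'

```text
time: 2.08
tcp_pos: [0.5284, -0.0611, 0.3262]
tool_rot: [[-0.219, 0.976, -0.001], [0.976, 0.219, -0.0], [0.0, -0.001, -1.0]]
wrist_force: [1.3, 0.1, 0.1]
opening: 0.0511
finger_force: 0.0
```

>>> servo_tool --increments '[[0.6, [0, 0, 0], 0], [0.6, [0, 0, 0], 0]]'

```text
time: 2.33
tcp_pos: [0.529, -0.0626, 0.3262]
tool_rot: [[-0.221, 0.975, -0.001], [0.975, 0.221, -0.001], [-0.001, -0.001, -1.0]]
wrist_force: [-0.6, -0.4, 0.8]
opening: 0.0513
finger_force: 0.0
```

Run:
```python
from bench import telemetry, eyes
from h import *
s=telemetry.get_state();print(s['time'],s['tcp_pos'],s['tool_rot'][:,0],s['opening'])
f=eyes.grab_frame("wrist");pickle.dump(f,open("w2.pkl","wb"));cv2.imwrite("pics/w2.png",f["img"])
P,d,C=cloud(f);x,y,z=P[...,0],P[...,1],P[...,2]
for nm,lo,hi in(("blue",105,128),("red",0,8)):
    m=hsvm(f,lo,hi)&(z>.004)&(z<.02)&(x<.6)&(x>.38)
    k,l,st,_=cv2.connectedComponentsWithStats(m.astype(np.uint8))
    if k<2: continue
    m=l==1+np.argmax(st[1:,4]);q=P[m]
    print(nm,m.sum(),cv2.minAreaRect((q[:,:2]*1000).astype(np.float32)),cv2.minAreaRect((plane(d,C,.0085)[m][:,:2]*1000).astype(np.float32)))
m=(z>.035)&(z<.14);k,l,st,ce=cv2.connectedComponentsWithStats(m.astype(np.uint8))
for i in range(1,k):
    if st[i,4]>100:
        q=P[l==i];zt=np.percentile(q[:,2],97);t=q[q[:,2]>zt-.005]
        print(st[i,4],ce[i].round(),zt.round(3),np.round(cv2.minEnclosingCircle((t[:,:2]*1000).astype(np.float32))[0],1),cv2.minEnclosingCircle((t[:,:2]*1000).astype(np.float32))[1],f["img"][l==i].mean(0).round())
```

```text
2.325 [ 0.52904829 -0.06264677  0.32624995] [-2.20568899e-01  9.75371246e-01 -5.41874122e-04] 0.051278905451130306
blue 1141 ((446.0784912109375, 65.52195739746094), (99.44200897216797, 12.806857109069824), 85.52226257324219) ((446.2498474121094, 65.4644775390625), (99.34647369384766, 12.800358772277832), 85.4244613647461)
red 1267 ((444.3785705566406, -89.0806884765625), (12.633561134338379, 134.88272094726562), 12.829121589660645) ((444.5806884765625, -89.03945922851562), (12.622095108032227, 134.712158203125), 12.840713500976562)
224 [439.   4.] 0.051 [607.5 140.3] 16.442609786987305 [148.  63. 118.]
460 [599.   6.] 0.062 [758.5 175.9] 11.198586463928223 [164. 167. 168.]
692 [387.  59.] 0.063 [570.2  77.6] 11.60653018951416 [219. 223. 227.]
831 [504.  92.] 0.051 [692.1  75.2] 22.382179260253906 [160. 159. 158.]
19769 [581. 287.] 0.135 [ 843.3 -135.8] 71.42544555664062 [97. 95. 95.]
689 [341. 159.] 0.051 [547.3 -22.6] 33.14579391479492 [186.  77. 144.]
580 [363. 240.] 0.063 [ 593.8 -104.2] 11.680145263671875 [77. 81. 85.]
1037 [456. 259.] 0.051 [ 698.5 -102.2] 33.43036651611328 [161. 159. 159.]
117 [537. 445.] 0.11 [ 851.5 -288.4] 2.212616205215454 [84. 86. 86.]
280 [469. 461.] 0.055 [ 800.1 -364.9] 29.917726516723633 [233. 150.  88.]
114 [492. 475.] 0.059 [ 850.9 -379.2] 4.1941094398498535 [87. 89. 89.]
```

View pics/w2.png

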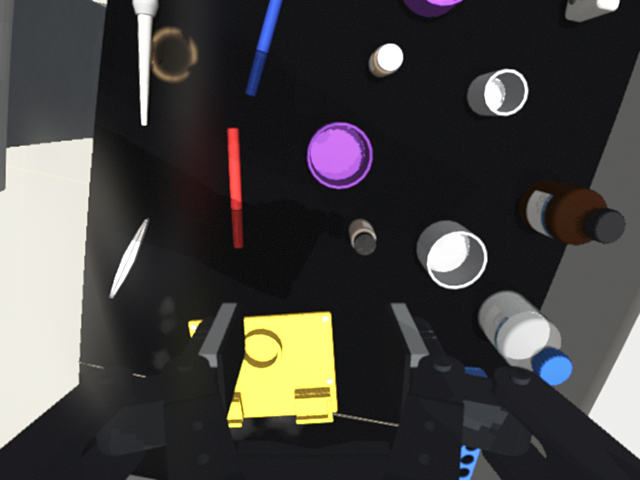

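The picture shows the red marker at (236,188), black vial (362,240), white vial (387,59), small cup (498,92), large cup (452,255), and part of the blue marker at (265,45).

>>> servo_tool --increments '[[0.4, [-0.06, -0.02, -0.08], 0], [0.4, [-0.06, -0.02, -0.1], 0], [0.4, [-0.049, -0.013, -0.1], 0], [0.4, [0, 0, -0.1], 0], [0.4, [0, 0, -0.05], 0]]'

```text
time: 3.0
tcp_pos: [0.4423, -0.0891, 0.1086]
tool_rot: [[-0.218, 0.976, -0.004], [0.976, 0.218, 0.001], [0.002, -0.004, -1.0]]
wrist_force: [0.1, 0.1, 0.8]
opening: 0.0341
finger_force: 0.0
```

>>> servo_tool --increments '[[0.4, [0, 0, 0], 0], [0.4, [0, 0, 0], 0]]'

```text
time: 3.25
tcp_pos: [0.4461, -0.0893, 0.1127]
tool_rot: [[-0.22, 0.975, 0.002], [0.975, 0.22, -0.001], [-0.001, 0.001, -1.0]]
wrist_force: [0.8, -0.7, 0.1]
opening: 0.034
finger_force: 0.0
```

```bash
cat >> h.py <<'E'
def tips(f,s):
    P,_,_=cloud(f);T=(P-s['tcp_pos'])@s['tool_rot']
    m=(np.abs(T[...,0])<.02)&(np.abs(T[...,1])<.06)&(T[...,2]>-.05)&(T[...,2]<.05)&(P[...,2]>.035)
    q=T[m]
    for sg in(-1,1):
        a=q[q[:,1]*sg>0]
        if len(a): print("finger",sg,len(a),"z max",np.percentile(a[:,2],[90,98,100]).round(4),"y inner",np.percentile(np.abs(a[:,1]),[2,98]).round(4))
E
python3 - <<'E'
from bench import telemetry, eyes
from h import *
s=telemetry.get_state();print(s['time'],s['tcp_pos'],s['tool_rot'][:,0],s['opening'])
f=eyes.grab_frame("wrist");pickle.dump(f,open("w3.pkl","wb"));cv2.imwrite("pics/w3.png",f["img"]);tips(f,s)
P,d,C=cloud(f);z=P[...,2]
m=hsvm(f,0,8)&(z>.003)&(z<.02);T=(P[m]-s['tcp_pos'])@s['tool_rot'];print(m.sum(),cv2.minAreaRect((T[:,:2]*1000).astype(np.float32)))
E
```

```text
3.25 [ 0.44606115 -0.08927277  0.11268386] [-0.2204779   0.97539139 -0.00106125] 0.03397799512511871
finger -1 3079 z max [-0.0194 -0.0141 -0.0099] y inner [0.0163 0.0294]
finger 1 3080 z max [-0.0195 -0.014  -0.0097] y inner [0.0175 0.0307]
3803 ((1.118804931640625, -1.4065241813659668), (135.63536071777344, 11.87075138092041), 0.36778199672698975)
```

View pics/w3.png

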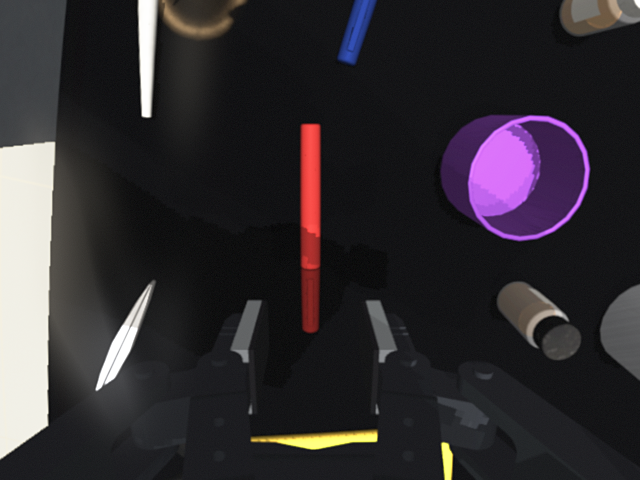

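The red marker lies at (310,230), midway between the open fingers, whose tips are at (255,302) and (373,302).

Run:
```python
from h import *
f=pickle.load(open("w3.pkl","rb"));P,_,_=cloud(f)
x=np.array([-.2205,.9754,0]);zz=np.array([0,0,-1.]);R=np.stack([x,np.cross(zz,x),zz],1);T=(P-[.4461,-.0893,.1127])@R
for v,u in((303,257),(303,252),(320,252),(350,252),(390,252),(410,250),(340,232),(303,377),(350,380)):print(u,v,T[v,u].round(4),f["range_z"][v,u])
```

```text
257 303 [ 0.0097 -0.0194 -0.0162] 0.14839986
252 303 [ 0.0098 -0.0211 -0.0164] 0.148172
252 320 [ 0.0096 -0.0194 -0.0291] 0.13616195
252 350 [ 0.0099 -0.0168 -0.0478] 0.118126795
252 390 [-0.004  -0.0175 -0.0474] 0.122576416
250 410 [-0.011  -0.0184 -0.0476] 0.12441456
232 340 [ 0.0059 -0.025  -0.0355] 0.13110255
377 303 [ 0.0091  0.0234 -0.015 ] 0.14979331
380 350 [ 0.0099  0.0195 -0.0478] 0.11815388
```

Run:
```python
from bench import telemetry, eyes
from h import *
s=telemetry.get_state()
for n in("side","scene"):
    f=eyes.grab_frame(n);pickle.dump(f,open(n+"3.pkl","wb"))
    P,_,_=cloud(f);T=(P-s['tcp_pos'])@s['tool_rot']
    m=(np.abs(T[...,0])<.025)&(np.abs(T[...,1])<.05)&(T[...,2]<.08)&(T[...,2]>-.12);q=T[m]
    print(n,len(q),np.histogram(q[:,2],bins=np.arange(-.12,.09,.01)))
    if len(q):
        b=q[q[:,2]>np.percentile(q[:,2],99)-.01];print(b.mean(0))
        v,u=np.where(m);c=f["img"][max(0,v.min()-40):v.max()+60,max(0,u.min()-60):u.max()+60];cv2.imwrite(f"pics/{n}3.png",cv2.resize(c,None,fx=3,fy=3)[:600,:800])
```

```text
side 1460 (array([277, 193, 140, 151, 129, 200, 106,  71,  73,  77,  43,   0,   0,
         0,   0,   0,   0,   0,   0,   0]), array([-1.20000000e-01, -1.10000000e-01, -1.00000000e-01, -9.00000000e-02,
       -8.00000000e-02, -7.00000000e-02, -6.00000000e-02, -5.00000000e-02,
       -4.00000000e-02, -3.00000000e-02, -2.00000000e-02, -1.00000000e-02,
       -5.55111512e-17,  1.00000000e-02,  2.00000000e-02,  3.00000000e-02,
        4.00000000e-02,  5.00000000e-02,  6.00000000e-02,  7.00000000e-02,
        8.00000000e-02]))
[-0.00742766 -0.00088429 -0.01956104]
scene 1549 (array([311, 219, 164, 169, 125, 204, 107,  73,  69,  73,  35,   0,   0,
         0,   0,   0,   0,   0,   0,   0]), array([-1.20000000e-01, -1.10000000e-01, -1.00000000e-01, -9.00000000e-02,
       -8.00000000e-02, -7.00000000e-02, -6.00000000e-02, -5.00000000e-02,
       -4.00000000e-02, -3.00000000e-02, -2.00000000e-02, -1.00000000e-02,
       -5.55111512e-17,  1.00000000e-02,  2.00000000e-02,  3.00000000e-02,
        4.00000000e-02,  5.00000000e-02,  6.00000000e-02,  7.00000000e-02,
        8.00000000e-02]))
[ 0.0097506   0.00069812 -0.02004815]
```

View pics/side3.png

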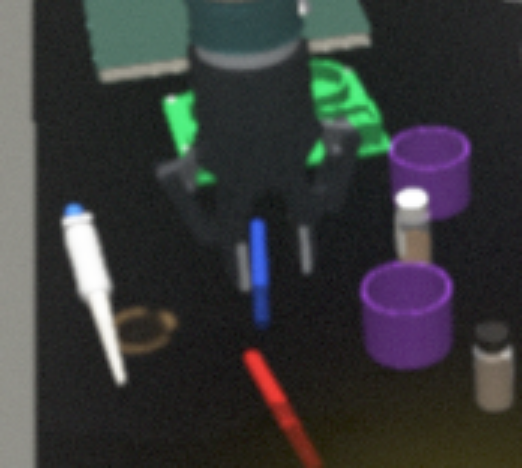

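All three cameras put the open fingertips about 10–13 mm *behind* the reported TCP, where the sheet says 19 mm ahead. The side picture shows the tips hanging well above the red marker. I'll trust the cameras and go down gently, checking as I go.

>>> servo_tool --increments '[[0.35, [-0.003, 0, -0.08], 0], [0.35, [0, 0, -0.07], 0], [0.35, [0, 0, -0.05], 0], [0.35, [0, 0, 0], 0], [0.35, [0, 0, 0], 0]]'

```text
time: 4.03
tcp_pos: [0.445, -0.0885, 0.013]
tool_rot: [[-0.222, 0.975, 0.002], [0.975, 0.222, -0.001], [-0.001, 0.002, -1.0]]
wrist_force: [0.5, -0.1, 0.6]
opening: 0.0299
finger_force: 0.0
```

Run:
```python
from bench import telemetry, eyes
from h import *
s=telemetry.get_state();print(s['time'],s['tcp_pos'],s['opening'],s['wrist_force'])
f=eyes.grab_frame("wrist");P,_,_=cloud(f);T=(P-s['tcp_pos'])@s['tool_rot']
m=(np.abs(T[...,0])<.016)&(np.abs(T[...,1])<.034)&(np.abs(T[...,1])>.012)&(P[...,2]>.008)
print(P[...,2][m].min(),np.sort(P[...,2][m])[:200:20])
cv2.imwrite("pics/w4.png",f["img"])
```

```text
4.025 [ 0.44502936 -0.08850613  0.01296217] 0.029931221489035095 [ 0.49247004 -0.05983112  0.57785277]
0.022052810393998878 [0.02205281 0.02340711 0.02413182 0.02503714 0.02579664 0.02620059
 0.02654249 0.0268688  0.02725188 0.02751353]
```

View pics/w4.png

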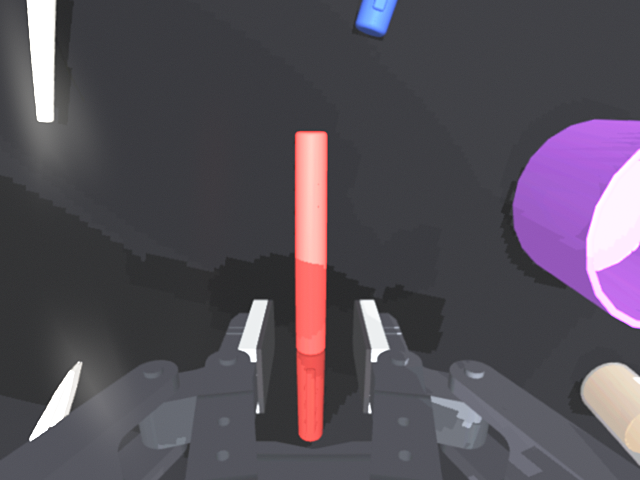

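The red marker is centred between the fingers, at about (311,290) with the pads at (262,350) and (370,350), and the tips are still about 20 mm up. Going lower and closing.

>>> servo_tool --increments '[[0.35, [0, 0, -0.016], 0], [0.35, [0, 0, -0.016], 0], [0.35, [0, 0, 0], 0], [0.05, [0, 0, 0], 0], [0.05, [0, 0, 0], 0]]'

```text
time: 4.7
tcp_pos: [0.4438, -0.0881, -0.0042]
tool_rot: [[-0.222, 0.975, 0.0], [0.975, 0.222, -0.0], [-0.0, 0.0, -1.0]]
wrist_force: [-0.8, 0.1, -0.7]
opening: 0.0109
finger_force: 40.6
```

>>> servo_tool --increments '[[0, [0, 0, 0], 0], [0, [0, 0, 0], 0], [0, [0, 0, 0], 0], [0, [0, 0, 0], 0]]'

```text
time: 5.2
tcp_pos: [0.4436, -0.088, -0.0044]
tool_rot: [[-0.222, 0.975, 0.0], [0.975, 0.222, 0.0], [0.0, 0.0, -1.0]]
wrist_force: [-0.0, -0.8, 0.3]
opening: 0.0111
finger_force: 40.6
```

>>> servo_tool --increments '[[0, [0, 0, 0.05], 0], [0, [0, 0, 0.1], 0], [0, [0, 0, 0.1], 0], [0, [0, 0, 0], 0]]'

```text
time: 5.7
tcp_pos: [0.4475, -0.0894, 0.125]
tool_rot: [[-0.222, 0.975, 0.009], [0.975, 0.222, -0.003], [-0.005, 0.008, -1.0]]
wrist_force: [-0.0, -0.6, -0.8]
opening: 0.011
finger_force: 40.6
```

```bash
cat >> h.py <<'E'
def marker(f,s,lo,hi):
    P,d,C=cloud(f);T=(P-s['tcp_pos'])@s['tool_rot']
    m=hsvm(f,lo,hi)&(np.abs(T[...,0])<.12)&(np.abs(T[...,1])<.03)&(T[...,2]<.03)
    q=T[m]*1000;print("held",m.sum(),cv2.minAreaRect(q[:,:2].astype(np.float32)),"z",np.percentile(q[:,2],[5,50,95]).round(1))
E
python3 - <<'E'
from bench import telemetry, eyes
from h import *
s=telemetry.get_state();print(s['time'],s['tcp_pos'],s['opening'],s['finger_force'])
f=eyes.grab_frame("wrist");pickle.dump(f,open("w5.pkl","wb"));marker(f,s,0,8);tips(f,s)
E
```

```text
5.7 [ 0.44752142 -0.08939899  0.12498733] 0.01099744196759394 40.5511736869812
held 9837 ((5.102630615234375, 0.6914968490600586), (12.089690208435059, 123.72307586669922), 89.9048843383789) z [-17.3 -15.6 -12.7]
finger -1 3779 z max [-0.0146 -0.0131 -0.0106] y inner [0.0002 0.0177]
finger 1 4163 z max [-0.0148 -0.0131 -0.0105] y inner [0.0002 0.019 ]
```

>>> servo_tool --increments '[[0, [0.01, 0.085, 0.045], 0.09], [0, [0.01, 0.085, 0.045], 0.09], [0, [0.01, 0.085, 0.045], 0.09], [0, [0.01, 0.085, 0.045], 0.09], [0, [0.01, 0.085, 0.045], 0.09]]'

```text
time: 6.38
tcp_pos: [0.4673, 0.1257, 0.2316]
tool_rot: [[-0.904, 0.427, -0.004], [0.427, 0.904, -0.001], [0.003, -0.002, -1.0]]
wrist_force: [1.2, 0.2, 0.5]
opening: 0.0107
finger_force: 40.6
```

>>> servo_tool --increments '[[0, [0.01, 0.085, 0.045], 0.09], [0, [0.01, 0.085, 0.045], 0.09], [0, [0.01, 0.085, 0.045], 0.09], [0, [0, 0, 0], 0], [0, [0, 0, 0], 0]]'

```text
time: 7.0
tcp_pos: [0.4825, 0.2514, 0.2984]
tool_rot: [[-0.996, -0.092, -0.004], [-0.092, 0.996, -0.002], [0.004, -0.001, -1.0]]
wrist_force: [-0.7, -0.9, 0.1]
opening: 0.0107
finger_force: 40.6
```

Run:
```python
from bench import telemetry, eyes
from h import *
s=telemetry.get_state();print(s['time'],s['tcp_pos'],s['tool_rot'][:,0],s['opening'],s['joint_positions'])
print(np.degrees(np.arctan2(s['tool_rot'][1,0],s['tool_rot'][0,0])))
f=eyes.grab_frame("wrist");pickle.dump(f,open("w6.pkl","wb"));cv2.imwrite("pics/w6.png",f["img"]);carrier(f,45,75,(.3,.7,.15,.5))
```

```text
7.0 [0.48254894 0.25140273 0.2984062 ] [-0.9957149  -0.09239816  0.00379716] 0.010675376796245554 [ 2.07248884e+01  5.98977997e+00 -4.30500674e+00  7.99377538e+01
 -2.48329131e-02  1.54231513e+01]
-174.69837536019057
ray ((485.8328857421875, 314.6445007324219), (178.48843383789062, 148.84326171875), 5.264443874359131)
depth ((486.23870849609375, 315.306396484375), (179.61224365234375, 150.09817504882812), 5.326409339904785) z 0.007843811225436296
```

View pics/w6.png

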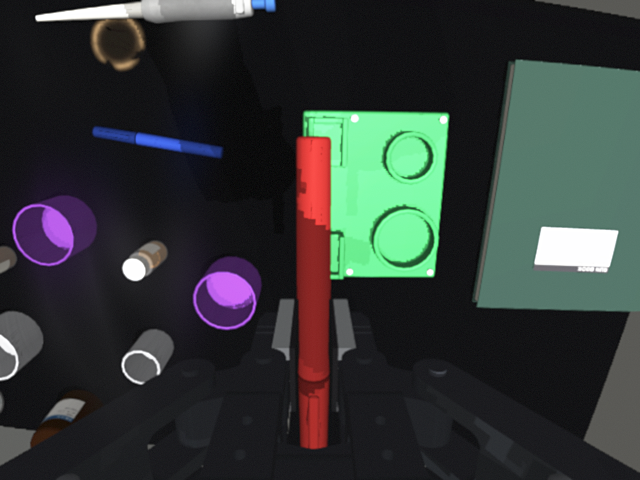

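The picture shows the red marker held straight, running along the carrier's cradle side. The green carrier's corners are (304,111), (448,113), (435,276) and (300,278), with collars at (409,157) and (403,237). The blue marker is at (158,142).

>>> servo_tool --increments '[[0, [0.008, 0.014, -0.1], 0], [0, [0.008, 0.014, -0.1], 0], [0, [0, 0, -0.1], 0], [0, [0, 0, -0.1], 0], [0, [0, 0, -0.07], 0]]'

```text
time: 7.68
tcp_pos: [0.4888, 0.2634, 0.0619]
tool_rot: [[-0.996, -0.09, -0.005], [-0.09, 0.996, -0.002], [0.005, -0.002, -1.0]]
wrist_force: [0.6, 0.2, 0.0]
opening: 0.0109
finger_force: 40.6
```

>>> servo_tool --increments '[[0, [0, 0, 0], 0], [0, [0, 0, 0], 0]]'

```text
time: 7.92
tcp_pos: [0.4921, 0.2654, 0.0664]
tool_rot: [[-0.996, -0.092, 0.001], [-0.092, 0.996, 0.0], [-0.001, 0.0, -1.0]]
wrist_force: [0.0, 0.6, 0.4]
opening: 0.0109
finger_force: 40.6
```

Run:
```python
from h import *
f=pickle.load(open("w6.pkl","rb"));P,d,C=cloud(f);x,y,z=P[...,0],P[...,1],P[...,2]
m=hsvm(f,105,128)&(z>.004)&(z<.02)&(y<.2)&(x>.38)
k,l,st,_=cv2.connectedComponentsWithStats(m.astype(np.uint8));m=l==1+np.argmax(st[1:,4]);print(cv2.minAreaRect((P[m][:,:2]*1000).astype(np.float32)))
m=(z>.035)&(z<.1);k,l,st,ce=cv2.connectedComponentsWithStats(m.astype(np.uint8))
for i in range(1,k):
    if st[i,4]>100:
        q=P[l==i];zt=np.percentile(q[:,2],97);t=q[q[:,2]>zt-.005];print(ce[i].round(),zt.round(3),cv2.minEnclosingCircle((t[:,:2]*1000).astype(np.float32)))
```

```text
((447.16693115234375, 83.74552917480469), (135.0384979248047, 12.505890846252441), 84.91053009033203)
[ 45. 233.] 0.05 ((546.8248291015625, -22.191497802734375), 34.18427276611328)
[139. 264.] 0.062 ((569.9954833984375, 78.07958221435547), 11.932428359985352)
[225. 299.] 0.05 ((601.0870361328125, 167.81997680664062), 33.17771530151367)
[ 13. 351.] 0.05 ((700.0198974609375, -90.2520751953125), 30.982030868530273)
[142. 363.] 0.05 ((691.790283203125, 74.90596008300781), 22.649154663085938)
[628. 429.] 0.083 ((749.1500244140625, 659.3042602539062), 14.419426918029785)
[ 56. 423.] 0.084 ((783.3184814453125, -33.18358612060547), 17.58578109741211)
[  7. 455.] 0.057 ((851.4386596679688, -109.90888977050781), 5.878624439239502)
```

>>> servo_tool --increments '[[0, [-0.003, 0, -0.04], 0], [0, [0, 0, -0.04], 0], [0, [0, 0, -0.013], 0], [0, [0, 0, 0], 0], [0, [0, 0, 0], 0]]'

```text
time: 8.55
tcp_pos: [0.4913, 0.2664, 0.0205]
tool_rot: [[-0.996, -0.093, 0.002], [-0.093, 0.996, 0.001], [-0.002, 0.001, -1.0]]
wrist_force: [0.1, 0.3, 0.9]
opening: 0.0106
finger_force: 40.6
```

>>> servo_tool --increments '[[0.3, [0, 0, 0], 0], [0.3, [0, 0, 0], 0], [0.3, [0, 0, 0], 0], [0.3, [0, 0, 0.05], 0], [0.3, [0, 0, 0.1], 0]]'

```text
time: 9.18
tcp_pos: [0.4876, 0.2649, 0.0925]
tool_rot: [[-0.996, -0.093, -0.006], [-0.093, 0.996, -0.002], [0.006, -0.002, -1.0]]
wrist_force: [1.5, 0.7, 0.1]
opening: 0.0256
finger_force: 0.0
```

>>> servo_tool --increments '[[0.3, [0, 0, 0.1], 0], [0.3, [0, 0, 0.1], 0], [0.3, [0, 0, 0.1], 0], [0.3, [0, 0, 0], 0]]'

```text
time: 9.68
tcp_pos: [0.4932, 0.2673, 0.2496]
tool_rot: [[-0.996, -0.093, 0.01], [-0.093, 0.996, 0.004], [-0.01, 0.003, -1.0]]
wrist_force: [0.6, -0.1, 0.1]
opening: 0.0258
finger_force: 0.0
```

```bash
cat >> h.py <<'E'
def inframe(f,lo,hi,O,yaw,zlo=.022,s=110):
    P,_,_=cloud(f);c,n=np.cos(np.radians(yaw)),np.sin(np.radians(yaw));A=np.array([[c,-n,0],[n,c,0],[0,0,1]])
    T=(P-np.array([*O,0]))@A;m=hsvm(f,lo,hi,s)&(np.abs(T[...,0])<.12)&(np.abs(T[...,1])<.1)&(T[...,2]>zlo)&(T[...,2]<.12)
    q=T[m]*1000;print(m.sum(),cv2.minAreaRect(q[:,:2].astype(np.float32)),"z",np.percentile(q[:,2],[5,50,95]).round(1))
E
python3 - <<'E'
from bench import telemetry, eyes
from h import *
s=telemetry.get_state();print(s['time'],s['tcp_pos'],s['opening'])
f=eyes.grab_frame("wrist");inframe(f,0,8,(.486,.315),5.2)
E
```

```text
9.675 [0.49324963 0.26726349 0.2496056 ] 0.025752639672914097
1678 ((0.4680633544921875, -49.55140686035156), (10.503225326538086, 133.61761474609375), 89.93952941894531) z [31.1 33.4 35.4]
```

>>> servo_tool --increments '[[0.6, [0.039, -0.095, -0.04], 0], [0.6, [0.039, -0.095, -0.05], 0], [0.6, [0.039, -0.095, -0.05], 0], [0.6, [0.038, -0.093, -0.06], 0], [0.6, [0, 0, 0], 0]]'

```text
time: 10.35
tcp_pos: [0.5648, 0.074, 0.1392]
tool_rot: [[-0.996, -0.088, -0.009], [-0.088, 0.996, -0.001], [0.009, 0.0, -1.0]]
wrist_force: [-0.4, 0.8, 0.5]
opening: 0.0511
finger_force: 0.0
```

>>> servo_tool --increments '[[0.6, [0, 0, 0], 0], [0.6, [0, 0, 0], 0]]'

```text
time: 10.6
tcp_pos: [0.5674, 0.0781, 0.1445]
tool_rot: [[-0.996, -0.095, 0.0], [-0.095, 0.996, 0.0], [-0.001, 0.0, -1.0]]
wrist_force: [0.2, 0.8, -0.1]
opening: 0.0515
finger_force: 0.0
```

```bash
cat >> h.py <<'E'
def tall(f,s,xy):
    P,_,_=cloud(f);m=(np.hypot(P[...,0]-xy[0],P[...,1]-xy[1])<.035)&(P[...,2]>.02)&(P[...,2]<.075)
    q=P[m];zt=np.percentile(q[:,2],97);t=q[q[:,2]>zt-.005];c,r=cv2.minEnclosingCircle((t[:,:2]*1000).astype(np.float32))
    c=np.array(c)/1000;d=c-s['tcp_pos'][:2];print("top",zt.round(4),c.round(4),"r",round(r,1),"delta xy",d.round(4),"units",(d/.5).round(3))
E
python3 - <<'E'
from bench import telemetry, eyes
from h import *
s=telemetry.get_state();print(s['time'],s['tcp_pos'],s['opening'])
f=eyes.grab_frame("wrist");pickle.dump(f,open("w7.pkl","wb"));tips(f,s);tall(f,s,(.570,.078))
E
```

```text
10.6 [0.56742733 0.07809026 0.14451664] 0.05148239691031368
finger -1 3172 z max [-0.0207 -0.0155 -0.0122] y inner [0.0263 0.0395]
finger 1 3183 z max [-0.0208 -0.0157 -0.0122] y inner [0.0244 0.0376]
top 0.0627 [0.5703 0.0775] r 11.6 delta xy [ 0.0029 -0.0006] units [ 0.006 -0.001]
```

>>> servo_tool --increments '[[0.6, [0.006, 0, -0.09], 0], [0.6, [0, 0, -0.09], 0], [0.6, [0, 0, -0.083], 0], [0.6, [0, 0, 0], 0], [0.2, [0, 0, 0], 0]]'

```text
time: 11.28
tcp_pos: [0.5719, 0.0776, 0.0144]
tool_rot: [[-0.996, -0.094, 0.003], [-0.094, 0.996, 0.0], [-0.003, -0.0, -1.0]]
wrist_force: [-0.1, -0.5, 0.2]
opening: 0.0342
finger_force: 0.0
```

>>> servo_tool --increments '[[0.1, [0, 0, 0], 0], [0.1, [0, 0, 0], 0], [0.1, [0, 0, 0], 0], [0.1, [0, 0, 0], 0]]'

```text
time: 11.78
tcp_pos: [0.573, 0.0772, 0.0151]
tool_rot: [[-0.996, -0.093, 0.005], [-0.093, 0.996, 0.001], [-0.005, 0.0, -1.0]]
wrist_force: [-1.0, 0.4, 7.3]
opening: 0.0254
finger_force: 39.9
```

>>> servo_tool --increments '[[0.1, [0, 0, 0.06], 0], [0.1, [0, 0, 0.1], 0], [0.1, [0, 0, 0.1], 0], [0.1, [-0.04, 0.08, 0], 0], [0.1, [-0.053, 0.105, 0], 0]]'

```text
time: 12.4
tcp_pos: [0.5255, 0.1698, 0.1447]
tool_rot: [[-0.996, -0.09, 0.004], [-0.09, 0.996, 0.001], [-0.004, 0.0, -1.0]]
wrist_force: [0.1, 0.6, -0.1]
opening: 0.0252
finger_force: 39.4
```

>>> servo_tool --increments '[[0.1, [-0.053, 0.105, 0], 0], [0.1, [-0.053, 0.105, 0], 0], [0.1, [-0.04, 0.085, 0], 0], [0.1, [-0.026, 0.056, 0], 0], [0.1, [0, 0, 0], 0]]'

```text
time: 13.02
tcp_pos: [0.4373, 0.3466, 0.1432]
tool_rot: [[-0.995, -0.096, 0.001], [-0.096, 0.995, 0.001], [-0.001, 0.001, -1.0]]
wrist_force: [-0.4, -0.0, -0.2]
opening: 0.0253
finger_force: 39.4
```

>>> servo_tool --increments '[[0.1, [0, 0, 0], 0], [0.1, [0, 0, 0], 0]]'

```text
time: 13.28
tcp_pos: [0.4386, 0.344, 0.1427]
tool_rot: [[-0.996, -0.092, 0.0], [-0.092, 0.996, -0.0], [-0.0, -0.0, -1.0]]
wrist_force: [-0.7, -0.1, -0.3]
opening: 0.0253
finger_force: 39.4
```

Run:
```python
from bench import telemetry, eyes
from h import *
s=telemetry.get_state();print(s['time'],s['tcp_pos'],s['opening'],s['finger_force'])
f=eyes.grab_frame("wrist");pickle.dump(f,open("w8.pkl","wb"));cv2.imwrite("pics/w8.png",f["img"])
P,_,_=cloud(f);T=(P-s['tcp_pos'])@s['tool_rot']
m=(np.abs(T[...,1])<.0125)&(np.abs(T[...,0])<.03)&(T[...,2]<.03)&(T[...,2]>-.06)
q=T[m];zt=np.percentile(q[:,2],2);t=q[q[:,2]<zt+.004];print("cap",zt,cv2.minEnclosingCircle((t[:,:2]*1000).astype(np.float32)),"zrange",np.percentile(q[:,2],[0,2,98,100]))
```

```text
13.275 [0.43862477 0.34399999 0.14274955] 0.02527147351027797 39.443291207717266
cap -0.04742888413003389 ((-0.4842306971549988, 1.4437364339828491), 15.636088371276855) zrange [-0.04842222 -0.04742888  0.00962709  0.01508004]
```

View pics/w8.png

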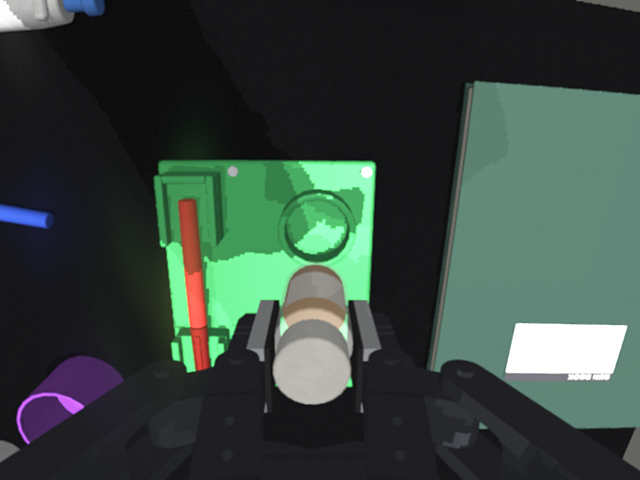

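The red marker lies in its cradle at (190,280). The vial hangs upright between the fingers, with its cap at (312,370), and the vial collar is at (317,228) in this perspective.

>>> servo_tool --increments '[[0.1, [0, 0.003, -0.09], 0], [0.1, [0, 0, -0.08], 0], [0.1, [0, 0, -0.03], 0], [0.1, [0, 0, 0], 0], [0.1, [0, 0, -0.02], 0]]'

```text
time: 13.95
tcp_pos: [0.4405, 0.3477, 0.0347]
tool_rot: [[-0.996, -0.093, 0.004], [-0.093, 0.996, 0.003], [-0.005, 0.002, -1.0]]
wrist_force: [-0.2, 0.1, -0.0]
opening: 0.0253
finger_force: 39.4
```

>>> servo_tool --increments '[[0.1, [0, 0, -0.01], 0], [0.1, [0, 0, -0.004], 0], [0.1, [0, 0, 0], 0]]'

```text
time: 14.32
tcp_pos: [0.4381, 0.3466, 0.0258]
tool_rot: [[-0.996, -0.093, 0.0], [-0.093, 0.996, 0.0], [-0.0, 0.0, -1.0]]
wrist_force: [-0.5, 0.6, -0.3]
opening: 0.0251
finger_force: 39.4
```

>>> servo_tool --increments '[[0.1, [0, 0, -0.004], 0], [0.1, [0, 0, 0], 0], [0.5, [0, 0, 0], 0], [0.5, [0, 0, 0], 0], [0.5, [0, 0, 0], 0]]'

```text
time: 14.95
tcp_pos: [0.4381, 0.3465, 0.0237]
tool_rot: [[-0.996, -0.093, 0.0], [-0.093, 0.996, 0.0], [-0.0, 0.0, -1.0]]
wrist_force: [0.3, 0.4, -0.4]
opening: 0.0428
finger_force: 0.0
```

>>> servo_tool --increments '[[0.5, [0, 0, 0.05], 0], [0.5, [0, 0, 0.1], 0], [0.5, [0, 0, 0.1], 0], [0.5, [0, 0, 0.05], 0], [0.5, [0, 0, 0], 0]]'

```text
time: 15.58
tcp_pos: [0.4399, 0.3476, 0.1764]
tool_rot: [[-0.996, -0.093, 0.005], [-0.093, 0.996, 0.003], [-0.005, 0.003, -1.0]]
wrist_force: [0.3, -0.8, 0.1]
opening: 0.0429
finger_force: 0.0
```

Run:
```python
from bench import telemetry, eyes
from h import *
s=telemetry.get_state();print(s['time'],s['tcp_pos'],s['opening'],s['finger_force'])
f=eyes.grab_frame("wrist");cv2.imwrite("pics/w9.png",f["img"]);tall(f,s,(.438,.346))
```

```text
15.575 [0.43994917 0.34761591 0.17644239] 0.04285141065952539 0.0
top 0.0706 [0.4359 0.3453] r 11.6 delta xy [-0.004  -0.0023] units [-0.008 -0.005]
```

>>> servo_tool --increments '[[0.75, [0.072, -0.078, 0], 0], [0.75, [0.072, -0.078, 0], 0], [0.75, [0.072, -0.078, 0], 0], [0.75, [0.072, -0.078, 0], 0], [0.75, [0.072, -0.078, 0], 0]]'

```text
time: 16.25
tcp_pos: [0.6176, 0.1499, 0.171]
tool_rot: [[-0.996, -0.093, -0.004], [-0.093, 0.996, -0.0], [0.004, 0.0, -1.0]]
wrist_force: [0.1, -0.1, -0.2]
opening: 0.0643
finger_force: 0.0
```

>>> servo_tool --increments '[[0.75, [0.072, -0.078, -0.02], 0], [0.75, [0.072, -0.078, -0.04], 0], [0.75, [0, 0, 0], 0], [0.75, [0, 0, 0], 0]]'

```text
time: 16.75
tcp_pos: [0.6884, 0.0735, 0.1413]
tool_rot: [[-0.996, -0.093, -0.004], [-0.093, 0.996, 0.0], [0.004, 0.001, -1.0]]
wrist_force: [0.9, 0.0, 0.4]
opening: 0.0641
finger_force: 0.0
```

Run:
```python
from bench import telemetry, eyes
from h import *
s=telemetry.get_state();print(s['time'],s['tcp_pos'],s['opening'],s['finger_force'])
f=eyes.grab_frame("wrist");cv2.imwrite("pics/w10.png",f["img"]);tall(f,s,(.692,.075));tips(f,s)
```

```text
16.75 [0.68844857 0.0734778  0.14133468] 0.06405676665983527 0.0
top 0.0507 [0.6925 0.0753] r 22.0 delta xy [0.004  0.0018] units [0.008 0.004]
finger -1 3207 z max [-0.0225 -0.0176 -0.0151] y inner [0.0327 0.046 ]
finger 1 3212 z max [-0.0225 -0.0177 -0.0146] y inner [0.0308 0.044 ]
```

View pics/w10.png

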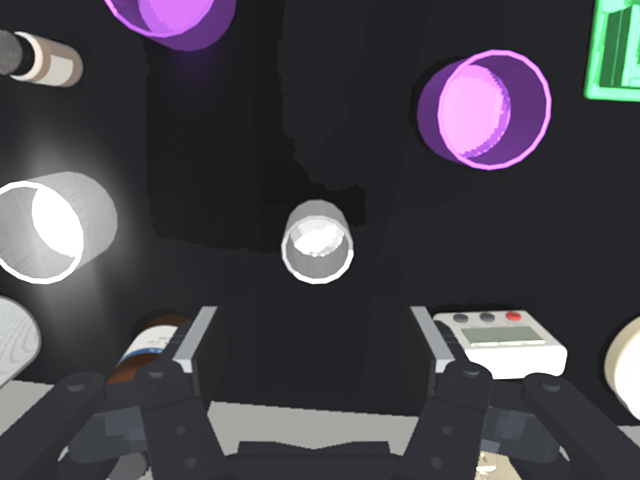

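The small cup is centred at (317,245) between the fingers, with the bottle (150,350) and timer (500,340) clear to either side. Going down and gripping.

>>> servo_tool --increments '[[0.75, [0.006, 0.004, -0.09], 0], [0.75, [0, 0, -0.09], 0], [0.75, [0, 0, -0.06], 0], [0.75, [0, 0, 0], 0], [0.75, [0, 0, 0], 0]]'

```text
time: 17.42
tcp_pos: [0.6938, 0.0764, 0.0254]
tool_rot: [[-0.996, -0.094, 0.002], [-0.094, 0.996, 0.0], [-0.002, -0.0, -1.0]]
wrist_force: [1.1, -0.5, -0.6]
opening: 0.0638
finger_force: 0.0
```

>>> servo_tool --increments '[[0.75, [0, 0, -0.026], 0], [0.75, [0, 0, 0], 0], [0.5, [0, 0, 0], 0], [0.4, [0, 0, 0], 0], [0.4, [0, 0, 0], 0]]'

```text
time: 18.05
tcp_pos: [0.6937, 0.0754, 0.0112]
tool_rot: [[-0.996, -0.093, 0.001], [-0.093, 0.996, -0.0], [-0.001, -0.0, -1.0]]
wrist_force: [0.4, 0.3, 2.5]
opening: 0.0427
finger_force: 40.8
```

>>> servo_tool --increments '[[0.35, [0, 0, 0], 0], [0.35, [0, 0, 0], 0], [0.35, [0, 0, 0.05], 0], [0.35, [0, 0, 0.1], 0], [0.35, [0, 0, 0.12], 0]]'

```text
time: 18.68
tcp_pos: [0.6909, 0.0755, 0.1442]
tool_rot: [[-0.996, -0.093, -0.005], [-0.093, 0.996, 0.0], [0.005, 0.001, -1.0]]
wrist_force: [1.9, -1.3, -1.0]
opening: 0.0421
finger_force: 40.7
```

>>> servo_tool --increments '[[0.35, [-0.048, 0.08, 0], 0], [0.35, [-0.048, 0.08, 0], 0], [0.35, [-0.048, 0.08, 0], 0], [0.35, [-0.048, 0.08, 0], 0], [0.35, [-0.048, 0.08, 0], 0]]'

```text
time: 19.3
tcp_pos: [0.5714, 0.2764, 0.1447]
tool_rot: [[-0.996, -0.093, -0.002], [-0.093, 0.996, -0.0], [0.002, -0.0, -1.0]]
wrist_force: [0.3, -0.2, -1.2]
opening: 0.0425
finger_force: 40.7
```

>>> servo_tool --increments '[[0.35, [-0.048, 0.08, 0], 0], [0.35, [-0.047, 0.076, 0], 0], [0.35, [0, 0, 0], 0], [0.35, [0, 0, 0], 0], [0.35, [0, 0, 0], 0]]'

```text
time: 19.92
tcp_pos: [0.5261, 0.3524, 0.1453]
tool_rot: [[-0.996, -0.092, -0.0], [-0.092, 0.996, -0.0], [0.0, -0.0, -1.0]]
wrist_force: [0.1, 0.2, -0.8]
opening: 0.0425
finger_force: 40.8
```

Run:
```python
from bench import telemetry, eyes
from h import *
s=telemetry.get_state();print(s['time'],s['tcp_pos'],s['opening'],s['finger_force'])
f=eyes.grab_frame("wrist");pickle.dump(f,open("w11.pkl","wb"));cv2.imwrite("pics/w11.png",f["img"])
P,_,_=cloud(f);T=(P-s['tcp_pos'])@s['tool_rot']
m=(np.abs(T[...,1])<.021)&(np.abs(T[...,0])<.03)&(T[...,2]<-.03)&(T[...,2]>-.047)
t=T[m];print(len(t));print(cv2.minEnclosingCircle((t[t[:,2]<np.percentile(t[:,2],5)+.004][:,:2]*1000).astype(np.float32)),np.percentile(t[:,2],[2,5,50]))
```

```text
19.925 [0.52606885 0.35240775 0.14529319] 0.04249934453953415 40.804153103381395
6437
((0.33187198638916016, 0.3646278381347656), 23.487337112426758) [-0.0443138  -0.04021538 -0.03738177]
```

>>> servo_tool --increments '[[0.35, [-0.002, 0.002, -0.09], 0], [0.35, [0, 0, -0.09], 0], [0.35, [0, 0, -0.04], 0], [0.35, [0, 0, -0.015], 0], [0.35, [0, 0, 0], 0]]'

```text
time: 20.6
tcp_pos: [0.5251, 0.354, 0.0282]
tool_rot: [[-0.996, -0.092, 0.0], [-0.092, 0.996, -0.0], [-0.0, -0.0, -1.0]]
wrist_force: [0.3, -0.9, -0.5]
opening: 0.0427
finger_force: 40.8
```

>>> servo_tool --increments '[[0.35, [0, 0, -0.008], 0], [0.35, [0, 0, -0.004], 0], [0.35, [0, 0, 0], 0]]'

```text
time: 20.98
tcp_pos: [0.5248, 0.3546, 0.0225]
tool_rot: [[-0.996, -0.093, 0.001], [-0.093, 0.996, 0.0], [-0.001, 0.0, -1.0]]
wrist_force: [-0.3, -0.1, -1.5]
opening: 0.0427
finger_force: 40.8
```

>>> servo_tool --increments '[[0.35, [0, 0, -0.005], 0], [0.35, [0, 0, 0], 0], [0.7, [0, 0, 0], 0], [0.7, [0, 0, 0], 0], [0.7, [0, 0, 0], 0]]'

```text
time: 21.6
tcp_pos: [0.5247, 0.3545, 0.0198]
tool_rot: [[-0.996, -0.093, 0.0], [-0.093, 0.996, 0.0], [-0.0, 0.0, -1.0]]
wrist_force: [0.2, -0.5, -0.5]
opening: 0.0602
finger_force: 0.0
```

>>> servo_tool --increments '[[0.7, [0, 0, 0.05], 0], [0.7, [0, 0, 0.1], 0], [0.7, [0, 0, 0.1], 0], [0.7, [0, 0, 0.1], 0], [0.7, [0, 0, 0], 0]]'

```text
time: 22.22
tcp_pos: [0.5281, 0.3563, 0.2007]
tool_rot: [[-0.996, -0.093, 0.01], [-0.093, 0.996, 0.005], [-0.01, 0.004, -1.0]]
wrist_force: [0.6, 0.1, 0.4]
opening: 0.0598
finger_force: 0.0
```

Run:
```python
from bench import telemetry, eyes
from h import *
s=telemetry.get_state();print(s['time'],s['tcp_pos'],s['opening'],s['finger_force'])
f=eyes.grab_frame("wrist");cv2.imwrite("pics/w12.png",f["img"]);tall(f,s,(.525,.354));inframe(f,0,8,(.486,.315),5.2)
tall(f,s,(.438,.346))
```

```text
22.225 [0.52805364 0.35634381 0.20074257] 0.05976515348126522 0.0
top 0.0584 [0.5235 0.3538] r 22.1 delta xy [-0.0046 -0.0026] units [-0.009 -0.005]
2403 ((0.8876419067382812, -49.130531311035156), (133.328369140625, 11.28804874420166), 0.29591432213783264) z [30.6 33.3 35.4]
top 0.0708 [0.4359 0.3452] r 11.6 delta xy [-0.0922 -0.0111] units [-0.184 -0.022]
```

View pics/w12.png

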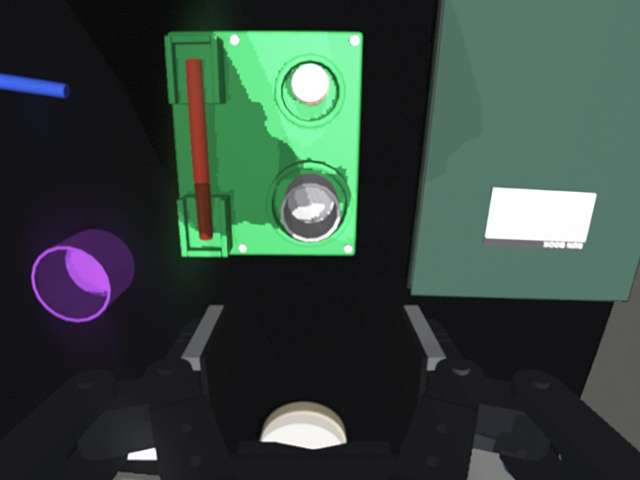

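The green kit is complete: white cap in its collar at (310,85), steel cup in the wide collar at (310,205), and the red marker in the cradle at (197,150). Now the blue marker.

>>> servo_tool --increments '[[0.5, [-0.02, -0.068, -0.01], 0.087], [0.35, [-0.02, -0.068, -0.02], 0.087], [0.35, [-0.019, -0.068, -0.02], 0.087], [0.35, [-0.019, -0.068, -0.02], 0.087], [0.35, [-0.019, -0.068, -0.03], 0.087]]'

```text
time: 22.9
tcp_pos: [0.4745, 0.1831, 0.1427]
tool_rot: [[-0.566, -0.824, -0.002], [-0.824, 0.566, -0.001], [0.002, 0.002, -1.0]]
wrist_force: [0.1, -0.7, -0.1]
opening: 0.0299
finger_force: 0.0
```

>>> servo_tool --increments '[[0.35, [-0.019, -0.068, -0.03], 0.087], [0.35, [-0.019, -0.068, -0.03], 0.087], [0.35, [-0.019, -0.066, -0.03], 0.087], [0.35, [0, 0, 0], 0], [0.35, [0, 0, 0], 0]]'

```text
time: 23.52
tcp_pos: [0.4472, 0.0837, 0.099]
tool_rot: [[-0.087, -0.996, -0.001], [-0.996, 0.087, 0.0], [-0.0, 0.001, -1.0]]
wrist_force: [0.3, 0.1, -0.5]
opening: 0.0298
finger_force: 0.0
```

Run:
```python
from bench import telemetry, eyes
from h import *
s=telemetry.get_state();print(s['time'],s['tcp_pos'],s['opening'],np.degrees(np.arctan2(s['tool_rot'][1,0],s['tool_rot'][0,0])))
f=eyes.grab_frame("wrist");pickle.dump(f,open("w13.pkl","wb"))
P,d,C=cloud(f);z=P[...,2]
m=hsvm(f,105,128)&(z>.003)&(z<.02)&(np.abs(P[...,0]-.447)<.05);T=(P[m]-s['tcp_pos'])@s['tool_rot'];print(m.sum(),cv2.minAreaRect((T[:,:2]*1000).astype(np.float32)),cv2.minAreaRect((P[m][:,:2]*1000).astype(np.float32)))
```

```text
23.525 [0.44715939 0.08369117 0.09896066] 0.029834133717379488 -95.00969676222167
4074 ((0.5398712158203125, -0.23993587493896484), (12.187260627746582, 135.41114807128906), 89.47097778320312) ((447.2425842285156, 83.17121124267578), (135.4110107421875, 12.186653137207031), 85.51820373535156)
```

Aligned exactly. Descend to TCP z ≈ −0.004, as with the red marker.

>>> servo_tool --increments '[[0.35, [0, 0, -0.09], 0], [0.35, [0, 0, -0.07], 0], [0.35, [0, 0, -0.03], 0], [0.35, [0, 0, -0.014], 0], [0.35, [0, 0, 0], 0]]'

```text
time: 24.2
tcp_pos: [0.4484, 0.0837, -0.0019]
tool_rot: [[-0.085, -0.996, 0.001], [-0.996, 0.085, 0.0], [-0.0, -0.001, -1.0]]
wrist_force: [-0.9, 0.3, -0.6]
opening: 0.03
finger_force: 0.0
```

>>> servo_tool --increments '[[0.35, [0, 0, 0], 0], [0.1, [0, 0, 0], 0], [0.05, [0, 0, 0], 0], [0, [0, 0, 0], 0], [0, [0, 0, 0], 0]]'

```text
time: 24.82
tcp_pos: [0.4488, 0.0835, -0.0013]
tool_rot: [[-0.086, -0.996, 0.002], [-0.996, 0.086, 0.0], [-0.0, -0.002, -1.0]]
wrist_force: [-0.1, 0.4, 5.6]
opening: 0.0107
finger_force: 39.4
```

>>> servo_tool --increments '[[0, [0, 0, 0.06], 0], [0, [0, 0, 0.12], 0], [0, [0, 0, 0.12], 0], [0, [0.022, -0.11, 0], 0], [0, [0.022, -0.11, 0], -0.085]]'

```text
time: 25.45
tcp_pos: [0.4707, -0.0275, 0.1492]
tool_rot: [[-0.255, -0.967, 0.004], [-0.967, 0.255, -0.001], [-0.0, -0.004, -1.0]]
wrist_force: [0.1, 0.5, 0.6]
opening: 0.0108
finger_force: 39.1
```

>>> servo_tool --increments '[[0, [0.022, -0.11, 0], -0.085], [0, [0.022, -0.11, 0], -0.085], [0, [0.022, -0.11, 0], -0.085], [0, [0.022, -0.11, 0], -0.085], [0, [0.022, -0.11, 0], -0.085]]'

```text
time: 26.08
tcp_pos: [0.5245, -0.3033, 0.1475]
tool_rot: [[-0.896, -0.443, 0.0], [-0.443, 0.896, 0.0], [-0.0, 0.0, -1.0]]
wrist_force: [-0.1, 0.8, -0.6]
opening: 0.0106
finger_force: 39.1
```

>>> servo_tool --increments '[[0, [0.022, -0.115, 0], -0.084], [0, [0, 0, 0], 0], [0, [0, 0, 0], 0]]'

```text
time: 26.45
tcp_pos: [0.5349, -0.3586, 0.147]
tool_rot: [[-0.956, -0.293, -0.001], [-0.293, 0.956, 0.001], [0.001, 0.002, -1.0]]
wrist_force: [-0.7, 0.2, -0.4]
opening: 0.011
finger_force: 39.2
```

Run:
```python
from bench import telemetry, eyes
from h import *
s=telemetry.get_state();print(s['time'],s['tcp_pos'],s['opening'],np.degrees(np.arctan2(s['tool_rot'][1,0],s['tool_rot'][0,0])))
f=eyes.grab_frame("wrist");pickle.dump(f,open("w14.pkl","wb"));marker(f,s,105,128);carrier(f,15,36,(.35,.7,-.5,-.15))
```

```text
26.45 [ 0.5348728  -0.35860327  0.14696273] 0.010969595492969081 -162.96537689247725
held 8187 ((3.671222686767578, -0.8313198089599609), (126.04869842529297, 11.8972806930542), 0.19459792971611023) z [-14.8 -12.7 -10.4]
ray ((520.1473388671875, -312.76617431640625), (178.36219787597656, 148.72601318359375), 17.06645393371582)
depth ((520.5394287109375, -312.34185791015625), (179.6063232421875, 149.71142578125), 17.113536834716797) z 0.007839853615713025
```

>>> servo_tool --increments '[[0, [0, -0.003, -0.09], 0], [0, [0, 0, -0.09], 0], [0, [0, 0, -0.05], 0], [0, [0, 0, -0.018], 0], [0, [0, 0, 0], 0]]'

```text
time: 27.12
tcp_pos: [0.5355, -0.3595, 0.0238]
tool_rot: [[-0.956, -0.294, -0.0], [-0.294, 0.956, 0.0], [0.0, 0.001, -1.0]]
wrist_force: [0.4, 0.1, 0.6]
opening: 0.0104
finger_force: 39.2
```

>>> servo_tool --increments '[[0, [0, 0, 0], 0], [0, [0, 0, 0], 0]]'

```text
time: 27.38
tcp_pos: [0.5366, -0.3613, 0.0252]
tool_rot: [[-0.956, -0.293, 0.002], [-0.293, 0.956, -0.002], [-0.002, -0.002, -1.0]]
wrist_force: [0.8, 0.3, -0.4]
opening: 0.0102
finger_force: 39.2
```

>>> servo_tool --increments '[[0, [0, 0, -0.006], 0], [0, [0, 0, 0], 0], [0.3, [0, 0, 0], 0], [0.3, [0, 0, 0], 0], [0.3, [0, 0, 0.05], 0]]'

```text
time: 28.0
tcp_pos: [0.5336, -0.3589, 0.0434]
tool_rot: [[-0.956, -0.293, -0.004], [-0.293, 0.956, 0.004], [0.003, 0.005, -1.0]]
wrist_force: [0.5, -0.4, -0.6]
opening: 0.0261
finger_force: 0.0
```

>>> servo_tool --increments '[[0.3, [0, 0, 0.1], 0], [0.3, [0, 0, 0.1], 0], [0.5, [0.02, 0.09, 0.02], 0], [0.6, [0.022, 0.1, 0], 0], [0.6, [0.022, 0.1, 0], 0]]'

```text
time: 28.62
tcp_pos: [0.5679, -0.2144, 0.1561]
tool_rot: [[-0.956, -0.292, 0.001], [-0.292, 0.956, -0.0], [-0.001, -0.001, -1.0]]
wrist_force: [1.0, -0.3, -0.9]
opening: 0.0514
finger_force: 0.0
```

>>> servo_tool --increments '[[0.6, [0.022, 0.1, 0], 0], [0.6, [0.022, 0.1, 0], 0], [0.6, [0.008, 0.022, 0], 0], [0.6, [0, 0, 0], 0], [0.6, [0, 0, 0], 0]]'

```text
time: 29.25
tcp_pos: [0.5934, -0.1058, 0.1556]
tool_rot: [[-0.957, -0.292, -0.0], [-0.292, 0.957, -0.001], [0.0, -0.0, -1.0]]
wrist_force: [0.6, -0.7, -0.2]
opening: 0.0516
finger_force: 0.0
```

Run:
```python
from bench import telemetry, eyes
from h import *
s=telemetry.get_state();print(s['time'],s['tcp_pos'],s['opening'])
f=eyes.grab_frame("wrist");cv2.imwrite("pics/w15.png",f["img"]);tall(f,s,(.594,-.104));tips(f,s)
f=eyes.grab_frame("side");inframe(f,105,128,(.5205,-.312),17.05)
f=eyes.grab_frame("scene");inframe(f,105,128,(.5205,-.312),17.05)
```

```text
29.25 [ 0.5934442  -0.1058099   0.15555162] 0.05155685486642674
top 0.0627 [ 0.5937 -0.1042] r 11.6 delta xy [0.0003 0.0016] units [0.001 0.003]
finger -1 3156 z max [-0.0205 -0.0156 -0.0117] y inner [0.0265 0.0397]
finger 1 3173 z max [-0.0209 -0.0158 -0.0124] y inner [0.0243 0.0375]
202 ((-0.18006134033203125, -53.82282638549805), (10.033422470092773, 128.81256103515625), 89.24825286865234) z [30.1 32.8 35.7]
122 ((2.831714630126953, -46.10761260986328), (12.6698579788208, 126.702392578125), 88.67549896240234) z [28.8 32.1 35.1]
```

>>> servo_tool --increments '[[0.6, [0, 0.005, -0.1], 0], [0.6, [0, 0, -0.1], 0], [0.6, [0, 0, -0.06], 0], [0.6, [0, 0, -0.023], 0], [0.6, [0, 0, 0], 0]]'

```text
time: 30.02
tcp_pos: [0.5933, -0.1025, 0.0139]
tool_rot: [[-0.956, -0.292, -0.001], [-0.292, 0.956, 0.0], [0.001, 0.0, -1.0]]
wrist_force: [1.1, 0.3, 0.7]
opening: 0.0511
finger_force: 0.0
```

>>> servo_tool --increments '[[0.6, [0, 0, 0], 0], [0.3, [0, 0, 0], 0], [0.1, [0, 0, 0], 0], [0.1, [0, 0, 0], 0], [0.1, [0, 0, 0], 0]]'

```text
time: 30.65
tcp_pos: [0.5949, -0.1024, 0.0158]
tool_rot: [[-0.956, -0.293, 0.003], [-0.293, 0.956, -0.001], [-0.002, -0.002, -1.0]]
wrist_force: [-0.9, 0.0, 6.6]
opening: 0.0252
finger_force: 39.3
```

>>> servo_tool --increments '[[0.1, [0, 0, 0.06], 0], [0.1, [0, 0, 0.1], 0], [0.1, [0, 0, 0.1], 0], [0.1, [-0.03, -0.065, 0], 0], [0.1, [-0.04, -0.085, 0], 0]]'

```text
time: 31.28
tcp_pos: [0.5593, -0.1773, 0.1455]
tool_rot: [[-0.955, -0.295, 0.003], [-0.295, 0.955, -0.001], [-0.002, -0.002, -1.0]]
wrist_force: [0.5, 0.1, -1.3]
opening: 0.0255
finger_force: 39.5
```

>>> servo_tool --increments '[[0.1, [-0.04, -0.085, 0], 0], [0.1, [-0.04, -0.085, 0], 0], [0.1, [-0.016, -0.03, 0], 0], [0.1, [0, 0, 0], 0], [0.1, [0, 0, 0], 0]]'

```text
time: 31.9
tcp_pos: [0.5109, -0.2759, 0.144]
tool_rot: [[-0.956, -0.294, 0.0], [-0.294, 0.956, 0.001], [-0.0, 0.001, -1.0]]
wrist_force: [0.7, -0.9, -0.5]
opening: 0.0254
finger_force: 39.5
```

Run:
```python
from bench import telemetry, eyes
from h import *
s=telemetry.get_state();print(s['time'],s['tcp_pos'],s['opening'])
f=eyes.grab_frame("wrist");P,_,_=cloud(f);T=(P-s['tcp_pos'])@s['tool_rot']
m=(np.abs(T[...,1])<.0125)&(np.abs(T[...,0])<.03)&(T[...,2]<-.03)&(T[...,2]>-.06)
t=T[m];zt=np.percentile(t[:,2],3);c,r=cv2.minEnclosingCircle((t[t[:,2]<zt+.003][:,:2]*1000).astype(np.float32));print(c,r,zt,"world",s['tcp_pos']+s['tool_rot']@np.array([c[0]/1000,c[1]/1000,0]))
```

```text
31.9 [ 0.51091817 -0.27590505  0.14399148] 0.025404782053826208
(-0.4448075592517853, 2.247927665710449) 15.293780326843262 -0.04704457741348947 world [ 0.51068273 -0.27362567  0.14399346]
```

>>> servo_tool --increments '[[0.1, [0, -0.007, -0.09], 0], [0.1, [0, 0, -0.08], 0], [0.1, [0, 0, -0.04], 0], [0.1, [0, 0, -0.025], 0], [0.1, [0, 0, 0], 0]]'

```text
time: 32.58
tcp_pos: [0.5105, -0.2795, 0.026]
tool_rot: [[-0.956, -0.294, -0.001], [-0.294, 0.956, 0.001], [0.001, 0.001, -1.0]]
wrist_force: [-0.0, 0.1, -0.7]
opening: 0.0255
finger_force: 39.5
```

>>> servo_tool --increments '[[0.1, [0, 0, 0], 0], [0.1, [0, 0, 0], 0]]'

```text
time: 32.83
tcp_pos: [0.5116, -0.2811, 0.0279]
tool_rot: [[-0.956, -0.293, 0.002], [-0.293, 0.956, -0.001], [-0.002, -0.002, -1.0]]
wrist_force: [0.7, -0.0, -0.8]
opening: 0.0252
finger_force: 39.5
```

>>> servo_tool --increments '[[0.1, [0, 0.003, -0.005], 0], [0.1, [0, 0, -0.003], 0], [0.1, [0, 0, 0], 0], [0.5, [0, 0, 0], 0], [0.5, [0, 0, 0], 0]]'

```text
time: 33.45
tcp_pos: [0.5105, -0.279, 0.0225]
tool_rot: [[-0.956, -0.293, -0.0], [-0.293, 0.956, 0.0], [0.0, 0.0, -1.0]]
wrist_force: [-0.4, 0.7, 0.4]
opening: 0.0424
finger_force: 0.0
```

>>> servo_tool --increments '[[0.5, [0, 0, 0], 0], [0.5, [0, 0, 0.06], 0], [0.5, [0, 0, 0.1], 0], [0.5, [0, 0, 0.1], 0], [0.5, [0, 0, 0.12], 0]]'

```text
time: 34.08
tcp_pos: [0.5097, -0.2785, 0.2131]
tool_rot: [[-0.956, -0.293, -0.002], [-0.293, 0.956, 0.001], [0.001, 0.002, -1.0]]
wrist_force: [1.3, -0.4, -0.3]
opening: 0.0426
finger_force: 0.0
```

>>> servo_tool --increments '[[0.5, [0.02, 0.02, 0.1], 0], [0.5, [0, 0, 0], 0], [0.5, [0, 0, 0], 0]]'

```text
time: 34.45
tcp_pos: [0.5203, -0.2688, 0.262]
tool_rot: [[-0.956, -0.293, -0.001], [-0.293, 0.956, 0.0], [0.001, 0.0, -1.0]]
wrist_force: [-0.3, 0.4, -0.0]
opening: 0.0423
finger_force: 0.0
```

Run:
```python
from bench import telemetry, eyes
from h import *
s=telemetry.get_state();print(s['time'],s['tcp_pos'],s['opening'],s['finger_force'])
f=eyes.grab_frame("wrist");tall(f,s,(.5104,-.2785));inframe(f,105,128,(.5205,-.312),17.05)
g=eyes.grab_frame("scene");cv2.imwrite("pics/w16.png",np.hstack([cv2.resize(f["img"],(400,300)),cv2.resize(g["img"],(400,300))]))
```

```text
34.45 [ 0.52029605 -0.26883759  0.26204463] 0.042344281803254856 0.0
top 0.0707 [ 0.5095 -0.2802] r 11.7 delta xy [-0.0108 -0.0114] units [-0.022 -0.023]
984 ((23.531116485595703, -50.6378288269043), (9.835953712463379, 87.86016082763672), 89.80741882324219) z [30.1 33.3 34.9]
```

View pics/w16.png

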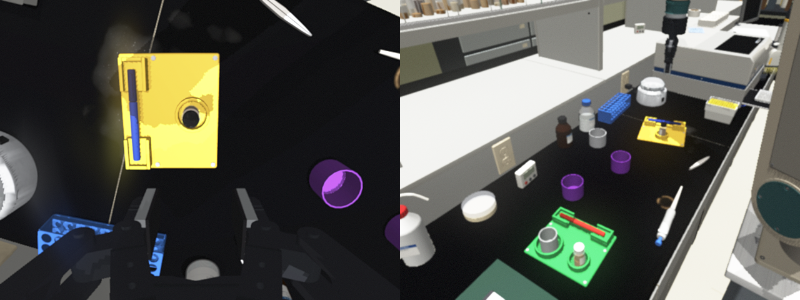

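The left half shows the yellow carrier with the blue marker in its cradle (135,115) and the black vial in its collar (190,118). The right half shows the green kit complete, and the large cup, bottle and timer where they stood.

```bash
python3 -c "
from bench import finish_job
print(finish_job())"
```

```text
the job is handed in; nothing more can be done
None
```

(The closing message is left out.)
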